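# Clip a rubber mallet face into the drilling jig

### The arm

A 6-joint arm with a two-finger parallel gripper is mounted at the origin on the work surface. World frame = base frame: x ahead of the robot, y to its left, z up, the work surface at z = 0. Lengths are in mm, angles in rad, forces in N, time in s.
With the tool pointing down it reaches from about 325 to 925 mm from the base axis. Payload 3.1 kg.
Tool frame: the origin (TCP) lies at the very end of the fingers, on their centre line; the grasp point (between the pads) lies 19 mm behind it; z points along the fingers, y is the line along which they close (so a half turn about z gives the same grasp; the last joint's range is limited). The gripper opens to 85 mm and grips with 20 to 120 N. Pads are 22 mm wide; open, the fingers measure 114 mm over their backs; the gripper's body (76 mm by 85 mm) begins 54 mm behind the grasp point. The pads swing forward as they close: fully open they stand 13 mm farther back than shut.
Start: joints at [1.216, 0.217, 1.613, -0, 1.311, -0.112], TCP at [150.244, 606.685, 231.3] pointing down, gripper open.
Joint ranges: [-2.75, 2.75], [-0.78, 2.1], [0.31, 2.55], [-1.13, 4.27], [0.13, 2.63], [-2.58, 2.58]. Speed limits (rad/s): [2.79, 2.79, 3.14, 3.14, 3.14, 3.14].

### API

Orientations are given as a unit quaternion [w, x, y, z].
In Python, from cell import ctrl, read_camera gives the robot as it stands. The module is installed in compiled form; this text tells all that it offers.
- The arm moves only by the tool step_arm, never from a script. Its argument "steps" is text: rows parted by semicolons, each of 7 numbers parted by spaces: the opening, from 0 (shut) to 1 (fully open), then the shift along the tool's x, y, z as a fraction of full scale, then the turn, a rotation vector about the tool's x, y, z as a fraction of full scale. A call has 1 to 20 rows; each row shifts and turns the commanded pose from where the row before left it, along the tool's axes as they then stand; what a row does not reach is not made up. Full scale, the value 1, is 0.02 m for a shift and pi/4 rad for a turn. A row lasts 1/8 s, in which the tool goes at most 62.5 mm and 10.7 degrees, less where a joint would pass 70% of its speed; a pose out of reach is approached as far as the arm can. A call with a number of a shift or a turn outside -1 to 1 is refused whole. A call with a gripper value outside its range is refused whole. The fingers move at their own pace and stop on an object; "newtons" is the grip in N (left out, the last holds). Time passes only in rows, so rows that do not move let the fingers close. It gives the time, the measured TCP pose, the force, the opening and the grip force at its end, in the units of the state.
- ctrl.sense(): the state, without advancing time (a new reading comes with each control period).
- read_camera(name): name is "scene" or "top" or "wrist"; returns a dict with "frame" (420x560x3 uint8, blue, green, red), "depth" (420x560 float32, mm along the optical axis (not along the pixel's ray), 0 where there is no reading), "mtx" (3x3 intrinsics, pixels), "R" (3x3) and "t" (3): a world point X has camera coordinates R X + t; the wrist camera has in their place "T_tool_cam" (4x4, takes a point from camera to tool coordinates, whose origin is the TCP and whose axes are the flange's). Camera axes: x right, y down, z forward; pixel columns grow to the right and rows downward; lengths in mm; the calibration is good to about 2 mm. A picture is of the moment at which its call begins: read the wrist's pose just before it.
- ctrl.sign_off(): hands the job in; it is judged then, once.
The state is a dict: "time": time; "joint_pos": joint angles; "joint_velocities": joint speeds; "tau": joint torques, N m; "eef_pos": TCP position; "orientation": TCP orientation; "force": force on the tool from outside, world axes, zero at the start; "wrist_torque": the same for the moment, N m; "width": finger opening in mm; "finger_force": force on a finger pad.
Only numpy, scipy, OpenCV 4.12 (cv2) and the standard library are available. Lean on these libraries where they do the work, as an engineer would, in place of code of your own. Each camera call takes 0.05 s, during which the arm holds its last target. There are 200 camera calls.

### The job

Lay the larger of the two black rubber mallet faces flat in the round nest of the hardboard jig, then swing the jig's chrome clip over onto it and press the clip's thumb pad down until its nose snaps under the spring catch and stays there by itself. Leave the other things on the cart where they are.

Things in the scene. Friction and masses are not known exactly. Their poses are not given: they have to be found in the camera images.
- face: The larger of two black rubber mallet faces: a plain disc 58 mm in diameter and 18 mm thick, 57 g, both sides alike, lying flat on the cart top. Origin at the centre of its underside, z up.
- face_center (a point): Centre of the larger rubber face (9 mm above its underside).
- small_face_center (a point): Centre of the smaller rubber face, a disc 43 mm in diameter and 18 mm thick, not wanted here. The two faces may lie in either of two places, about 110 to 195 mm apart in x.
- jig: The jig, fixed to the cart: plywood base 160 x 230 x 9 mm with a 140 x 210 mm sheet of hardboard 6 mm thick on it, so its upper surface is 15 mm above the cart, flat and clear but for hinge, catch and four bolt heads 5 mm high near the corners. Origin at the centre of its underside, z up; its y axis (the long way) runs from the clip's hinge, past the nest, to the catch.
- nest (a point): Centre of the floor of the round nest, 9 mm above the cart: a hole 61 mm in diameter and 6 mm deep through the hardboard, in the middle of the jig, with a 1 mm chamfer. The seated face stands 12 mm proud of the hardboard. Axes as the jig's.
- clip (a joint): Angle (rad) of the chrome clip about its hinge: 0 = closed, lying level over the nest along the jig's +y; grows as it swings up and back, 1.57 = upright; stops at -0.02 and 2.3. It starts open at 1.75 to 2.15, leaning away from the nest. The hinge is stiff (0.09 N m, under 1 N at the pad): the clip stays at any angle where it is left.
- clip_foot (a point): Underside centre of the sprung rubber foot below the clip's strap, 72 mm from the hinge: 20 mm in diameter, sticking out 10 mm below the strap; its pin shows 11 mm above the strap. When the clip is closed on a seated face the foot gives 3 mm and holds the face down with about 5 N.
- clip_hinge (a point): Axis of the clip's hinge (the axis runs along the jig's x), 36 mm above the cart and 72 mm from the nest's centre on the jig's -y side. The two ears of its bracket stand up to 42 mm above the cart and 14 mm either side of the centre line.
- clip_pad (a point): Centre of the clip's ribbed thumb pad, on the outer surface (the upper one when closed, 38 mm above the cart then), 121 mm from the hinge. Axes move with the clip: y along the strap to the nose, z out of the outer surface. Strap 14 mm wide, 4 mm thick; pad 26 mm wide, from 104 to 138 mm from the hinge; rolled nose 8 mm thick, centred 144 mm from the hinge.
- catch (a joint): Deflection (rad) of the spring catch: 0 at rest, grows as the clip's nose pushes the leaf outward (to about 0.2), back to 0 once the nose has snapped under. The nose meets it with the clip at 0.08 to 0.09 rad and is under it below about 0.005; this takes 8 to 15 N at the thumb pad. Let go too soon, the clip stays higher, uncaught; caught, it stays at 0.00 to 0.015 rad.
- catch_mouth (a point): Point under the nib of the spring catch where the closed clip's nose lies, 41 mm above the cart and 72 mm from the nest's centre on the jig's +y side. The catch is an 18 mm wide steel leaf with a sloped nib; it rises to 52 mm above the cart, and nothing of it lies nearer to the hinge than 143 mm.
- brass_bar: Brass alignment bar 200 x 16 x 12 mm lying beyond the jig. Origin at the centre of its underside, x along it. Leave.
- head_blank: Yellow plastic mallet head blank, 220 x 58 x 58 mm, to the right of the faces. Origin at the centre of its underside, x along it. Leave.
- wedge_a: Ash wedge 120 mm long, 34 mm wide, 22 mm high, between robot and faces. Origin at the centre of its underside, y along it. Leave.
- wedge_b: Ash wedge like the other, to the left of the jig. Leave.
- glue: Glue bottle, 56 mm in diameter, 150 mm high, standing at the left. Origin at the centre of its underside. Leave.
- screwdriver: Screwdriver lying between robot and jig, along the robot's y, about 200 mm long and 26 mm high. Leave.
There are look-alikes about, which are no part of the job. Leave any purple look-alike of the face alone.

How it is judged:
By the outcome, as a careful person would: the job done as asked, in the order asked, and still so for the second after the job is handed in, with the robot touching nothing.
It also fails if it takes over 53 s, if anything falls off the work surface, if the arm or the gripper's body presses on something with over 40 N, if the wrist force passes 120 N, or if a joint passes its speed limit or range.

## Working session

There is one attempt and no reset: what is moved stays moved. The work goes in short steps, Python scripts to look and compute and a tool call to move; the robot and the scene stay as the last step left them, time stands still between calls to the robot, and variables do not carry over. Pictures are saved under pics/ and viewed, at most 10 in all, crops included, and the job is handed in when it is done.

Besides the shell and the picture viewer there is one more tool, called as name(argument=value, ...), one argument or row to a line, values as JSON. step_arm: Moves the arm, as the interface text tells. Shift numbers are shares of 0.02 m and turn numbers shares of pi/4 rad, none past 1 either way. Its arguments: {"type":"object","properties":{"steps":{"type":"string"},"newtons":{"type":"number"}},"required":["steps"]}

```bash
mkdir -p pics
python3 - <<'E'
from cell import ctrl, read_camera
import cv2, numpy as np, pickle
s=ctrl.sense(); print(s)
for n in ("scene","top"):
    c=read_camera(n); pickle.dump(c,open(n+".pkl","wb")); cv2.imwrite(f"pics/{n}0.png",c["frame"]); print(n,c["mtx"],c["R"],c["t"])
E
```

```text
{'time': 0.0, 'joint_pos': array([ 1.21580336e+00,  2.17755621e-01,  1.61494719e+00, -3.48299015e-05,
        1.31132847e+00, -1.12204105e-01]), 'joint_velocities': array([ 0.00091646, -0.00023665, -0.00028353, -0.00112615,  0.00124338,
        0.00016109]), 'tau': array([-3.06749007e-04, -3.96853101e+01, -3.03850365e+01,  6.90500116e-06,
        9.72423441e-03,  6.33170274e-06]), 'eef_pos': array([149.95627832, 605.8858589 , 229.96056944]), 'orientation': array([-2.65877446e-04,  1.21091950e-01,  9.92640546e-01, -1.19009379e-03]), 'force': array([-0.15552118,  1.09119217,  0.97594484]), 'wrist_torque': array([-0.03477313,  0.00516468,  0.01736556]), 'finger_force': 0.0, 'width': 85.25355502419937}
scene [[420.94093577   0.         272.53291775]
 [  0.         420.94093577 218.63787813]
 [  0.           0.           1.        ]] [[-0.00692455  0.99995995 -0.00566997]
 [ 0.84109695  0.00275757 -0.54087736]
 [-0.54084006 -0.00851432 -0.84108236]] [   4.69235399 -443.0966243  1521.82629276]
top [[476.00257723   0.         276.00555652]
 [  0.         476.00257723 210.96737813]
 [  0.           0.           1.        ]] [[ 0.02195528 -0.9995804   0.01889431]
 [-0.97980513 -0.02527022 -0.19835154]
 [ 0.19874577 -0.01415788 -0.97994881]] [ -14.89324194  553.05279107 1164.2378526 ]
```

View pics/top0.png

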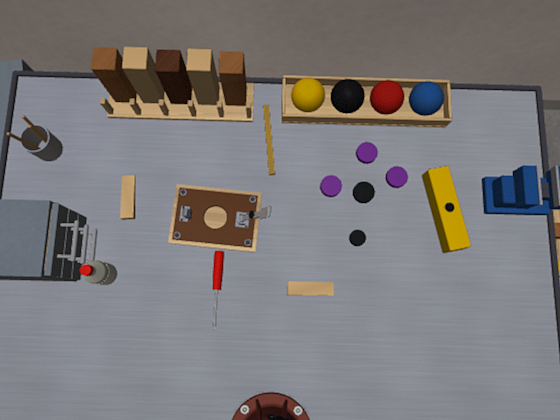

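View pics/scene0.png

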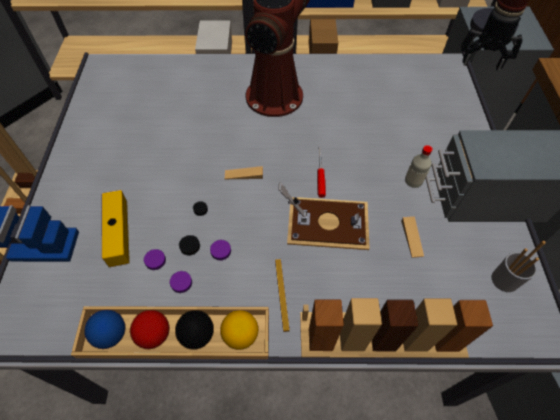

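The top view shows two black discs: A at (364,192) and B at (358,238), with purple look-alikes at (367,153), (397,177) and (331,186). The jig is at (216,217), with its hinge and open clip to the right (~(245,217)) and the catch to the left (184,213). The scene view has the discs at (189,245) and (200,208), and the jig at (329,222). The larger black disc A fits the description. I'll measure it and confirm in a crop.

```bash
cat > h.py <<'E'
import numpy as np, cv2, pickle
def back(c,uv,z):   # pixel -> world at plane z
    r=np.linalg.solve(c["mtx"],[*uv,1]); d=c["R"].T@r; o=-c["R"].T@c["t"]
    return o+d*(z-o[2])/d[2]
def dep(c,uv):
    u,v=map(int,np.round(uv)); D=c["depth"][v,u]
    return c["R"].T@(D*np.linalg.solve(c["mtx"],[*uv,1])-c["t"])
def tri(cs,uvs):
    A=[];b=[]
    for c,uv in zip(cs,uvs):
        P=c["mtx"]@np.c_[c["R"],c["t"]]
        for k in (0,1):
            q=uv[k]*P[2]-P[k]; A.append(q[:3]); b.append(-q[3])
    return np.linalg.lstsq(np.array(A),np.array(b),rcond=None)[0]
def blobs(m,amin=40):
    n,l,s,ce=cv2.connectedComponentsWithStats(m.astype(np.uint8)); return [(s[i,4],ce[i].round(2),s[i,:4]) for i in range(1,n) if s[i,4]>amin]
E
python3 - <<'E'
from h import *
C={n:pickle.load(open(n+".pkl","rb")) for n in("scene","top")}
for n,roi in(("top",(320,130,420,260)),("scene",(140,190,240,300))):
    c=C[n];f=c["frame"]; x0,y0,x1,y1=roi
    m=np.zeros(f.shape[:2],bool); m[y0:y1,x0:x1]=f[y0:y1,x0:x1].max(2)<70
    for a,ce,bb in blobs(m): print(n,a,ce,bb,dep(c,ce).round(1),back(c,ce,18).round(1))
t=C["top"]; f=t["frame"]
# nest light blob
h=cv2.cvtColor(f,cv2.COLOR_BGR2HSV); print(f[217,216],f[217,190+10],f[192,172])
for n,p in(("top",(216,217)),("scene",(329,222))):
    c=C[n];f=c["frame"].astype(int); ref=f[p[1],p[0]]
    m=np.abs(f-ref).max(2)<25; 
    for a,ce,bb in blobs(m):
        if bb[0]<=p[0]<bb[0]+bb[2] and bb[1]<=p[1]<bb[1]+bb[3]: print(n,"nest",a,ce,bb,dep(c,ce).round(1),back(c,ce,9).round(1))
a=cv2.resize(t["frame"][125:265,150:420],None,fx=2.9,fy=2.9,interpolation=cv2.INTER_CUBIC)
cv2.imwrite("pics/crop1.png",a)
E
```

```text
top 360 [363.13 191.96] [353 182  22  21] [ 617.8 -233.3   21.6] [ 618.7 -234.    18. ]
top 205 [357.06 237.55] [349 230  17  16] [ 495.1 -216.1   19.1] [ 495.2 -216.3   18. ]
scene 166 [199.89 208.31] [193 202  15  14] [ 501.7 -214.9   16. ] [ 503.  -214.5   18. ]
scene 328 [189.06 245.05] [179 236  21  20] [ 626.4 -232.2   18. ] [ 626.4 -232.2   18. ]
[105 141 169] [41 60 93] [147 138 134]
top nest 416 [212.95 195.71] [172 184  90  51] [598.2 166.1  16.5] [599.9 167.1   9. ]
top nest 363 [214.96 216.9 ] [204 207  23  22] [542.8 159.2   7.2] [542.5 159.    9. ]
scene nest 428 [327.83 233.67] [287 202  82  47] [588.5 155.4  18.4] [582.9 156.7   9. ]
scene nest 257 [328.22 221.  ] [319 213  20  17] [540.9 160.4  10.1] [540.2 160.6   9. ]
```

View pics/crop1.png

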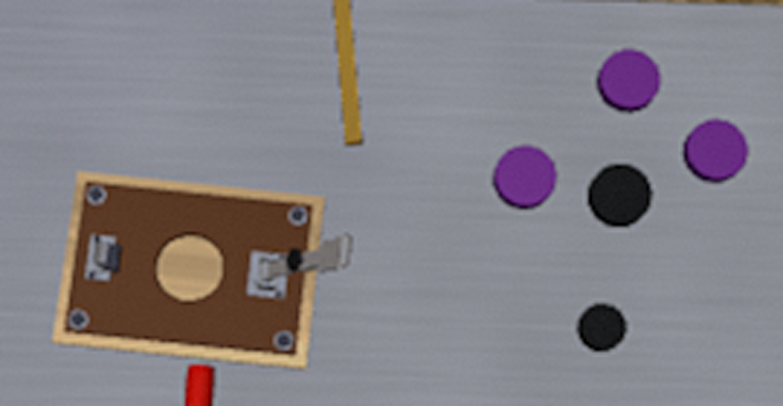

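The crop confirms it: A at crop (620,195), i.e. top (363,192), is black and clearly wider (~21 px) than the other black disc B at crop (602,327) (~16 px). The three others are purple. So A is the wanted face, at about (622,-233). Next: jig yaw, the neighbouring discs and clearance along the path.

Run:
```python
from h import *
C={n:pickle.load(open(n+".pkl","rb")) for n in("scene","top")}
t=C["top"]; f=t["frame"]; s=C["scene"]
print("face tri",tri([t,s],[(363.13,191.96),(189.06,245.05)]),"small",tri([t,s],[(357.06,237.55),(199.89,208.31)]),"nest",tri([t,s],[(214.96,216.9),(328.22,221.)]))
h=cv2.cvtColor(f,cv2.COLOR_BGR2HSV)
m=(h[...,0]>125)&(h[...,0]<160)&(h[...,1]>100)
for a,ce,bb in blobs(m): print("purple",a,ce,back(t,ce,16).round(0))
# hardboard yaw
for n,c,(x0,y0,x1,y1) in(("top",t,(165,180,268,255)),("scene",s,(280,190,375,255))):
    h=cv2.cvtColor(c["frame"],cv2.COLOR_BGR2HSV); m=np.zeros(h.shape[:2],np.uint8)
    m[y0:y1,x0:x1]=((h[...,0]<25)&(h[...,1]>70))[y0:y1,x0:x1]
    cn=max(cv2.findContours(m,cv2.RETR_EXTERNAL,cv2.CHAIN_APPROX_NONE)[0],key=cv2.contourArea)
    w=np.array([back(c,p[0],10)[:2] for p in cn],np.float32); print(n,cv2.minAreaRect(w))
# path clearance
for n,c in C.items():
    D=c["depth"]; v,u=np.nonzero(D>0); P=(np.linalg.solve(c["mtx"],np.c_[u,v,np.ones_like(u)].T)*D[v,u]-c["t"][:,None]).T@c["R"]
    for k in np.linspace(0,1,8):
        q=np.array([150,606])*(1-k)+np.array([541,160])*k
        near=np.hypot(*(P[:,:2]-q).T)<110
        print(n,q.round(),P[near,2].max().round() if near.any() else None,end="; ")
    print()
# clip points
P=[]
D=t["depth"]
for v in range(195,240):
  for u in range(225,275):
    X=dep(t,(u,v))
    if X[2]>60:P.append(X)
P=np.array(P); print(len(P),P[P[:,2].argmax()].round(), P[:,1].min(),P.mean(0))
```

```text
face tri [ 621.04125247 -235.32874527    8.481158  ] small [ 496.60048478 -217.39575005    8.63899884] nest [542.01401614 159.32499718  11.77718144]
purple 343 [366.32 152.33] [ 731. -245.   16.]
purple 351 [396.38 176.5 ] [ 665. -325.   16.]
purple 348 [330.55 185.68] [ 634. -147.   16.]
top ((541.11474609375, 158.18637084960938), (228.587158203125, 158.90235900878906), 85.40586853027344)
scene ((527.8820190429688, 161.04405212402344), (229.6227569580078, 196.28858947753906), 85.5321273803711)
scene [150. 606.] 460.0; scene [206. 542.] 460.0; scene [262. 479.] 197.0; scene [318. 415.] 203.0; scene [373. 351.] 166.0; scene [429. 287.] 26.0; scene [485. 224.] 54.0; scene [541. 160.] 114.0; 
top [150. 606.] 9.0; top [206. 542.] 9.0; top [262. 479.] 191.0; top [318. 415.] 202.0; top [373. 351.] 171.0; top [429. 287.] 24.0; top [485. 224.] 53.0; top [541. 160.] 116.0; 
219 [ 311.   16. 1251.] 11.74684854941532 [520.56587616  38.06742459 188.69753458]
```

step_arm(
  steps="1 0 0 -0.35 0 0 0.199; 1 0 0 -0.35 0 0 0.199; 1 0 0 -0.35 0 0 0.199; 1 0 0 -0.35 0 0 0.199; 1 0 0 -0.35 0 0 0.199; 1 0 0 -0.35 0 0 0.199; 1 0 0 -0.35 0 0 0.199; 1 0 0 -0.35 0 0 0.199; 1 0 0 -0.35 0 0 0.199; 1 -1 0.4 0 0 0 0; 1 -1 0.4 0 0 0 0; 1 -1 0.4 0 0 0 0; 1 -1 0.4 0 0 0 0; 1 -1 0.4 0 0 0 0; 1 -1 0.4 0 0 0 0; 1 -1 0.4 0 0 0 0; 1 -1 0.4 0 0 0 0; 1 -1 0.4 0 0 0 0; 1 -1 0.4 0 0 0 0; 1 -1 0.4 0 0 0 0",
)

```text
time: 2.6
eef_pos: [220.8, 379.3, 294.0]
orientation: [0.0, 0.734, 0.679, -0.0]
force: [-0.2, -0.8, -0.2]
width: 86.1
finger_force: 0.0
```

```bash
cat >> h.py <<'E'
from scipy.spatial.transform import Rotation as Ro
def pose(s): q=s["orientation"]; return Ro.from_quat(np.r_[q[1:],q[0]]).as_matrix(), np.array(s["eef_pos"])
def go(s,tgt,yaw=None):
    R,p=pose(s); d=R.T@(np.array(tgt)-p)/20; print("p",p.round(1),"yaw tool x",np.degrees(np.arctan2(R[1,0],R[0,0])).round(2),"units",d.round(2))
    if yaw is not None: print("turn", (Ro.from_matrix(R.T@Ro.from_matrix(np.array([[np.cos(yaw),np.sin(yaw),0],[np.sin(yaw),-np.cos(yaw),0],[0,0,-1]]).T.T).as_matrix()).as_rotvec()/(np.pi/4)).round(3))
def wcam(s,c):
    R,p=pose(s); T=c["T_tool_cam"]; Rc=R@T[:3,:3]; o=R@T[:3,3]+p
    c["R"]=Rc.T; c["t"]=-Rc.T@o; return c
E
python3 - <<'E'
from h import *
from cell import ctrl,read_camera
s=ctrl.sense(); go(s,(541,160,290),np.radians(85.4)); print(s["joint_pos"].round(2),s["time"]); c=read_camera("wrist"); print(c["T_tool_cam"].round(3),c["mtx"])
E
```

```text
p [220.8 379.3 294. ] yaw tool x 85.5 units [-9.67 16.82  0.2 ]
turn [-0.     0.001  0.002]
[ 0.88 -0.25  1.95 -0.    1.43  0.96] 2.6
[[ 1.00000e-03 -9.64000e-01 -2.64000e-01  6.67210e+01]
 [ 1.00000e+00  1.00000e-03  1.00000e-03 -2.95000e-01]
 [-0.00000e+00 -2.64000e-01  9.64000e-01 -1.43304e+02]
 [ 0.00000e+00  0.00000e+00  0.00000e+00  1.00000e+00]] [[292.52816144   0.         284.30877325]
 [  0.         292.52816144 207.64875001]
 [  0.           0.           1.        ]]
```

step_arm(
  steps="1 -0.57 0.99 0 0 0 0; 1 -0.57 0.99 0 0 0 0; 1 -0.57 0.99 0 0 0 0; 1 -0.57 0.99 0 0 0 0; 1 -0.57 0.99 0 0 0 0; 1 -0.57 0.99 0 0 0 0; 1 -0.57 0.99 0 0 0 0; 1 -0.57 0.99 0 0 0 0; 1 -0.57 0.99 0 0 0 0; 1 -0.57 0.99 0 0 0 0; 1 -0.57 0.99 0 0 0 0; 1 -0.57 0.99 0 0 0 0; 1 -0.57 0.99 0 0 0 0; 1 -0.57 0.99 0 0 0 0; 1 -0.57 0.99 0 0 0 0; 1 -0.57 0.99 0 0 0 0; 1 -0.57 0.99 0 0 0 0; 1 0 0 0 0 0 0",
)

```text
time: 4.9
eef_pos: [542.4, 159.6, 294.1]
orientation: [-0.0, 0.735, 0.678, -0.0]
force: [0.5, -1.0, -0.0]
width: 85.2
finger_force: 0.0
```

Run:
```python
from h import *
from cell import ctrl,read_camera
s=ctrl.sense(); c=wcam(s,read_camera("wrist")); pickle.dump(c,open("w1.pkl","wb"))
go(s,(621,-235,200)); cv2.imwrite("pics/w1.png",c["frame"])
```

```text
p [542.4 159.6 294.1] yaw tool x 85.38 units [-19.35   5.5    4.71]
```

View pics/w1.png

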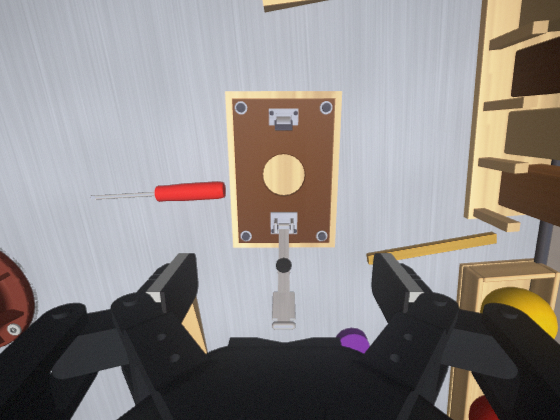

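The wrist view shows the nest at (284,175), the catch at (283,120), the hinge at (284,220), the clip lying back to its nose at (284,325), and bolt heads at (241,108), (326,107), (246,236) and (329,236). The jig is almost aligned with the tool.

Run:
```python
from h import *
c=pickle.load(open("w1.pkl","rb")); f=c["frame"].astype(int)
m=np.abs(f-f[175,284]).max(2)<35
for a,ce,bb in blobs(m):
    if abs(ce[0]-284)<8 and abs(ce[1]-175)<8: nest=ce; print("nest",a,ce,bb,dep(c,ce).round(1),back(c,ce,9).round(1),back(c,ce,12).round(1))
h=cv2.cvtColor(c["frame"],cv2.COLOR_BGR2HSV); m=np.zeros(h.shape[:2],np.uint8)
m[85:255,222:348]=((h[...,0]<25)&(h[...,1]>60))[85:255,222:348]
cn=max(cv2.findContours(m,cv2.RETR_EXTERNAL,cv2.CHAIN_APPROX_NONE)[0],key=cv2.contourArea)
print(cv2.minAreaRect(np.array([back(c,p[0],9)[:2] for p in cn],np.float32)))
g=h.astype(int); mb=np.zeros(h.shape[:2],bool); mb[98:246,234:336]=((h[...,1]<70))[98:246,234:336]
for a,ce,bb in blobs(mb,25): print(a,ce,bb,back(c,ce,19).round(1))
# clip: depth down its centre line
for v in range(215,332,8): print(v,dep(c,(284,v)).round(1),end=" ")
# triangulate nest with top/scene
C=[c]+[pickle.load(open(n+".pkl","rb")) for n in("top","scene")]
print("\nnest tri",tri(C,[nest,(214.96,216.9),(328.22,221.)]))
```

```text
nest 1296 [283.3  174.14] [263 154  41  41] [540.9 160.4  10.4] [540.9 160.1   9. ] [541.  160.6  12. ]
((541.151123046875, 160.39138793945312), (228.3618927001953, 159.2238311767578), 85.51307678222656)
148 [240.5  107.48] [234 101  14  14] [490.5 256.9  19. ]
148 [325.72 107.36] [319 101  14  14] [605.7 247.8  19. ]
622 [283.27 117.98] [268 108  31  23] [547.2 238.7  19. ]
158 [236.16 226.3 ] [234 187  16  59] [463.8  88.4  19. ]
724 [283.31 225.27] [270 212  28  34] [534.9  84.4  19. ]
107 [245.63 235.45] [240 230  12  12] [476.4  72.7  19. ]
105 [321.22 235.4 ] [316 230  12  12] [591.1  63.6  19. ]
215 [537.2 100.5  19.2] 223 [536.6  93.5  35.8] 231 [536.   85.3  46.9] 239 [535.4  77.6  58.2] 247 [534.9  71.5  71.8] 255 [534.4  64.8  82.6] 263 [534.3  63.9 104.3] 271 [533.8  57.  112.2] 279 [532.9  46.1 112.1] 287 [532.6  41.9 123.8] 295 [532.2  36.7 132.7] 303 [531.9  32.7 142.9] 311 [531.4  27.3 150.2] 319 [531.   22.  157.3] 327 [530.7  18.  165.5] 
nest tri [541.75564605 159.57472018  11.27518161]
```

step_arm(
  steps="1 -0.97 0.28 0.2 0 0 0; 1 -0.97 0.28 0.2 0 0 0; 1 -0.97 0.28 0.2 0 0 0; 1 -0.97 0.28 0.2 0 0 0; 1 -0.97 0.28 0.2 0 0 0; 1 -0.97 0.28 0.2 0 0 0; 1 -0.97 0.28 0.2 0 0 0; 1 -0.97 0.28 0.2 0 0 0; 1 -0.97 0.28 0.2 0 0 0; 1 -0.97 0.28 0.2 0 0 0; 1 -0.97 0.28 0.2 0 0 0; 1 -0.97 0.28 0.2 0 0 0; 1 -0.97 0.28 0.2 0 0 0; 1 -0.97 0.28 0.2 0 0 0; 1 -0.97 0.28 0.2 0 0 0; 1 -0.97 0.28 0.2 0 0 0; 1 -0.97 0.28 0.2 0 0 0; 1 -0.97 0.28 0.2 0 0 0; 1 -0.97 0.28 0.2 0 0 0; 1 -0.97 0.28 0.2 0 0 0",
)

```text
time: 7.45
eef_pos: [622.5, -236.1, 214.0]
orientation: [0.0, 0.734, 0.679, 0.0]
force: [0.4, 0.2, -0.2]
width: 85.4
finger_force: 0.0
```

step_arm(
  steps="1 0 0 0 0 0 0",
)

```text
time: 7.58
eef_pos: [622.0, -236.4, 213.6]
orientation: [-0.0, 0.735, 0.678, -0.0]
force: [-0.7, 0.0, 0.1]
width: 85.2
finger_force: 0.0
```

Run:
```python
from h import *
from cell import ctrl,read_camera
s=ctrl.sense(); c=wcam(s,read_camera("wrist")); pickle.dump(c,open("w2.pkl","wb"))
cv2.imwrite("pics/w2.png",c["frame"]); f=c["frame"]; go(s,(621,-235,6))
m=f.max(2)<45
for a,ce,bb in blobs(m,100): print(a,ce,bb,dep(c,ce).round(1),back(c,ce,18).round(1))
```

```text
p [ 622.  -236.4  213.6] yaw tool x 85.39 units [ 0.06 -0.05 10.38]
6134 [524.7  124.02] [480  74  80  96] [ 840.9 -183.9   85.8] [ 894.3 -187.4   18. ]
42608 [279.33 366.75] [  0 281 560 139] [ 621.6 -225.4  298.9] [ 594.2 -493.9   18. ]
164 [128.43 375.1 ] [122 363  13  31] [ 573.  -240.1  282.9] [ 378.7 -491.4   18. ]
121 [440.51 374.79] [435 364  12  27] [ 669.7 -247.6  282.9] [ 821.8 -526.    18. ]
```

View pics/w2.png

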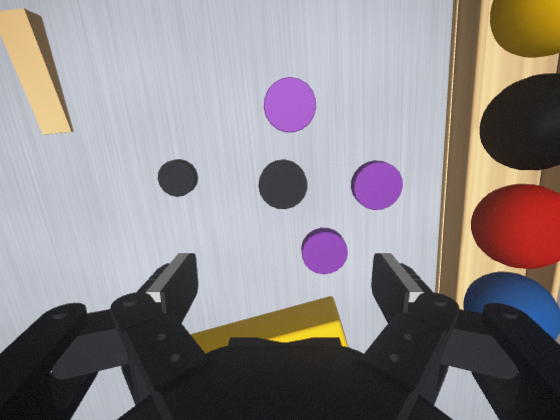

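The wrist view shows the large black face at (283,184), the small one at (178,177), and purples at (290,104), (377,185) and (324,251).

Run:
```python
from h import *
from cell import ctrl
c=pickle.load(open("w2.pkl","rb")); f=c["frame"]
h=cv2.cvtColor(f,cv2.COLOR_BGR2HSV)
m=np.zeros(f.shape[:2],bool); m[140:230,140:325]=(f.max(2)<85)[140:230,140:325]
P=[]
for a,ce,bb in blobs(m,200):
    print(a,ce,bb,dep(c,ce).round(1),back(c,ce,18).round(1),back(c,ce,9).round(1))
    d=np.array([back(c,p,18)[:2] for p in ((bb[0],ce[1]),(bb[0]+bb[2],ce[1]))]); print("dia",np.linalg.norm(d[1]-d[0]))
    if a>1000: big=ce
C=[c]+[pickle.load(open(n+".pkl","rb")) for n in("top","scene")]
x=tri(C,[big,(363.13,191.96),(189.06,245.05)]); print("tri",x)
p=back(c,big,16); go(ctrl.sense(),(p[0],p[1],6))
```

```text
1103 [177.23 177.34] [158 160  39  36] [ 498.2 -215.8   18.6] [ 498.  -215.9   18. ] [ 494.5 -217.1    9. ]
dia 45.56651010985724
1814 [282.39 184.14] [259 160  48  49] [ 619.8 -233.5   18.6] [ 619.8 -233.7   18. ] [ 619.6 -235.3    9. ]
dia 56.41668519043953
tri [ 620.74685368 -235.36900892    8.40241268]
p [ 622.1 -235.4  213.9] yaw tool x 85.43 units [ 0.05 -0.11 10.39]
```

step_arm(
  steps="1 0.07 -0.11 1 0 0 0; 1 0 0 1 0 0 0; 1 0 0 1 0 0 0; 1 0 0 1 0 0 0; 1 0 0 1 0 0 0; 1 0 0 1 0 0 0; 1 0 0 1 0 0 0; 1 0 0 1 0 0 0; 1 0 0 1 0 0 0; 1 0 0 0.7 0 0 0; 1 0 0 0.6 0 0 0; 0.4 0 0 0 0 0 0; 0.4 0 0 0 0 0 0; 0.4 0 0 0 0 0 0; 0.4 0 0 0 0 0 0; 0.4 0 0 0 0 0 0",
  newtons=40,
)

```text
time: 9.62
eef_pos: [620.8, -233.6, 9.2]
orientation: [0.001, 0.734, 0.679, 0.0]
force: [0.1, -0.0, 2.0]
width: 54.5
finger_force: 42.4
```

step_arm(
  steps="0.4 0 0 -0.5 0 0 0; 0.4 0 0 -1 0 0 0; 0.4 0 0 -1 0 0 0; 0.4 0 0 -1 0 0 0; 0.4 0 0 -1 0 0 0; 0.4 0 0 -1 0 0 0; 0.4 0 0 -1 0 0 0; 0.4 0 0 -1 0 0 0; 0.4 0 0 -1 0 0 0; 0.4 0 0 -1 0 0 0; 0.4 0 0 -1 0 0 0; 0.4 0 0 -1 0 0 0; 0.4 0 0 0 0 0 0",
)

```text
time: 11.25
eef_pos: [621.5, -233.9, 241.5]
orientation: [0.002, 0.734, 0.679, 0.001]
force: [0.4, -0.6, -0.3]
width: 54.6
finger_force: 42.2
```

Run:
```python
from h import *
from cell import ctrl,read_camera
s=ctrl.sense(); c=wcam(s,read_camera("wrist")); pickle.dump(c,open("w3.pkl","wb")); print(s["width"],s["force"])
cv2.imwrite("pics/w3.png",c["frame"]); go(s,(541.1,160.3,230),np.radians(85.45))
```

```text
54.57858478184874 [ 0.42545065 -0.57361861 -0.28268161]
p [ 621.5 -233.9  241.5] yaw tool x 85.49 units [19.34 -5.56  0.51]
turn [0.006 0.002 0.001]
```

View pics/w3.png

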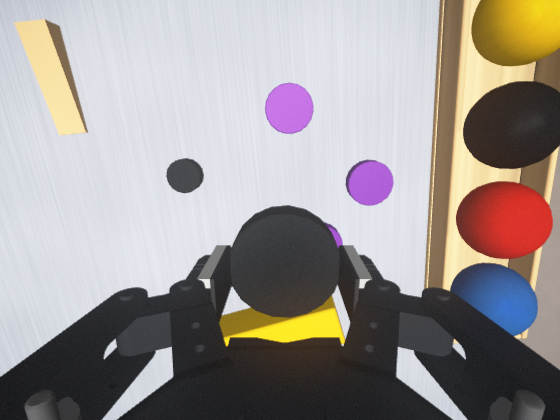

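The face is held between the pads, centred at (285,262). I'll measure where it sits in the tool frame.

Run:
```python
from h import *
c=pickle.load(open("w3.pkl","rb")); f=c["frame"];D=c["depth"]; T=c["T_tool_cam"]
v,u=np.mgrid[195:330,215:355]; v=v.ravel();u=u.ravel()
X=(np.linalg.solve(c["mtx"],np.c_[u,v,np.ones_like(u)].T)*D[v,u]).T@T[:3,:3].T+T[:3,3]
k=(abs(X[:,2]+9)<25)&(f[v,u].max(1)<95)&(abs(X[:,1])<25)&(np.abs(X[:,0])<34)
# top surface plane: robust
K=k&(v>225)&(v<300)&(np.hypot(u-285,v-258)<40)
A=np.c_[X[K,:2],np.ones(K.sum())]; co=np.linalg.lstsq(A,X[K,2],rcond=None)[0]; print("plane z=ax+by+c",co, "rms",np.std(A@co-X[K,2]))
res=X[:,2]-np.c_[X[:,:2],np.ones(len(X))]@co
t=(abs(res)<2.5)&(f[v,u].max(1)<110); Y=X[t]
m=np.zeros(f.shape[:2],np.uint8); m[v[t],u[t]]=1
cn=max(cv2.findContours(m,cv2.RETR_EXTERNAL,cv2.CHAIN_APPROX_NONE)[0],key=cv2.contourArea)[:,0]
E=(np.linalg.solve(c["mtx"],np.c_[cn,np.ones(len(cn))].T)*D[cn[:,1],cn[:,0]]).T@T[:3,:3].T+T[:3,3]
print("x ext",np.percentile(E[:,0],[1,50,99]),"y",np.percentile(E[:,1],[1,50,99]),cv2.minEnclosingCircle(E[:,:2].astype(np.float32)))
```

```text
plane z=ax+by+c [-2.24022551e-03  8.97567966e-04 -9.34834843e+00] rms 0.5737845654622457
x ext [-29.86449966   3.30379305  27.00599511] y [-28.31804682   0.14924633  28.09009538] ((-0.1913222372531891, -0.04151345416903496), 30.891313552856445)
```

step_arm(
  steps="0.4 0.97 -0.28 0 0 0 0; 0.4 0.97 -0.28 0 0 0 0; 0.4 0.97 -0.28 0 0 0 0; 0.4 0.97 -0.28 0 0 0 0; 0.4 0.97 -0.28 0 0 0 0; 0.4 0.97 -0.28 0 0 0 0; 0.4 0.97 -0.28 0 0 0 0; 0.4 0.97 -0.28 0 0 0 0; 0.4 0.97 -0.28 0 0 0 0; 0.4 0.97 -0.28 0 0 0 0; 0.4 0.97 -0.28 0 0 0 0; 0.4 0.97 -0.28 0 0 0 0; 0.4 0.97 -0.28 0 0 0 0; 0.4 0.97 -0.28 0 0 0 0; 0.4 0.97 -0.28 0 0 0 0; 0.4 0.97 -0.28 0 0 0 0; 0.4 0.97 -0.28 0 0 0 0; 0.4 0.97 -0.28 0 0 0 0; 0.4 0.97 -0.28 0 0 0 0; 0.4 0.97 -0.28 0 0 0 0",
)

```text
time: 13.8
eef_pos: [538.7, 163.7, 238.3]
orientation: [0.0, 0.734, 0.679, 0.0]
force: [-0.5, -0.0, -1.0]
width: 54.7
finger_force: 42.2
```

step_arm(
  steps="0.4 0 0 0.9 0 0 0; 0.4 0 0 0.9 0 0 0; 0.4 0 0 1 0 0 0; 0.4 0 0 1 0 0 0; 0.4 0 0 1 0 0 0; 0.4 0 0 1 0 0 0; 0.4 0 0 1 0 0 0; 0.4 0 0 1 0 0 0; 0.4 0 0 1 0 0 0; 0.4 0 0 0 0 0 0",
)

```text
time: 15.05
eef_pos: [536.5, 161.5, 59.3]
orientation: [-0.002, 0.735, 0.678, -0.002]
force: [0.1, -0.1, -0.2]
width: 54.3
finger_force: 42.3
```

Run:
```python
from h import *
from cell import ctrl,read_camera
s=ctrl.sense(); c=wcam(s,read_camera("wrist")); print(s["width"])
cv2.imwrite("pics/w4.png",c["frame"]); go(s,(541.1,161.0,22),np.radians(85.45))
pickle.dump(c,open("w4.pkl","wb"))
```

```text
54.31328700073802
p [536.5 161.5  59.3] yaw tool x 85.45 units [-0.01  0.24  1.86]
turn [-0.007  0.002  0.   ]
```

View pics/w4.png

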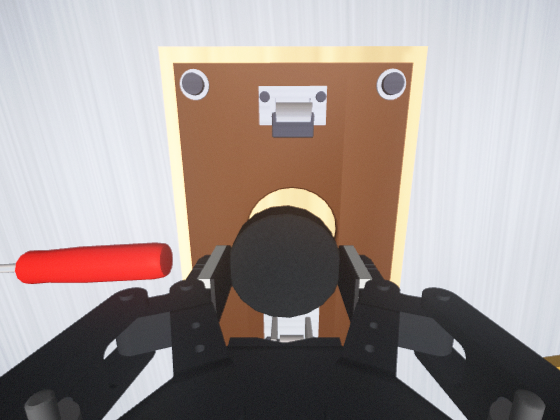

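The face hangs at (285,262) with the nest arc behind it centred a little to the right (~(292,225)), and bolts at (194,84) and (392,84). The tool is about 4.6 mm off in x. I'll check against the bolts before lowering.

Run:
```python
from h import *
c=pickle.load(open("w4.pkl","rb")); w=pickle.load(open("w1.pkl","rb"));f=c["frame"]
h=cv2.cvtColor(f,cv2.COLOR_BGR2HSV); m=np.zeros(f.shape[:2],bool); m[64:110,176:412]=(h[...,1]<70)[64:110,176:412]
for a,ce,bb in blobs(m,150): print(a,ce,back(c,ce,18).round(1), dep(c,ce).round(1))
for p in((240.5,107.48),(325.72,107.36)): print(back(w,p,18).round(1))
# nest arc edge: light to brown along upper boundary
P=[]
for u in range(258,328,2):
    col=h[:,u,2].astype(int); seg=col[180:235]; d=np.diff(seg)
    if d.max()>30: P.append(back(c,(u,180+d.argmax()+.5),15)[:2])
P=np.array(P)
from scipy.optimize import least_squares
r=least_squares(lambda q:np.hypot(*(P-q[:2]).T)-30.5-1*0,[541,160],loss="soft_l1"); print("nest arc",r.x,np.abs(r.fun).mean(),len(P))
r=least_squares(lambda q:np.hypot(*(P-q[:2]).T)-q[2],[541,160,31],loss="soft_l1"); print("free r",r.x)
```

```text
733 [193.92  84.05] [490.4 256.7  18. ] [491.4 256.1  21.5]
755 [390.82  83.85] [605.4 247.7  18. ] [604.3 247.3  21.3]
1646 [292.21  97.46] [547.4 244.7  18. ] [547.4 244.7  18.4]
[490.4 256.9  18. ]
[605.9 247.9  18. ]
nest arc [540.73473336 159.56359902] 0.14277495070761453 35
free r [540.73133405 159.52670799  30.53354288]
```

step_arm(
  steps="0.4 -0.04 0.22 0.3 0 0 0; 0.4 0 0 0.6 0 0 0; 0.4 0 0 0.6 0 0 0; 0.4 0 0 0 0 0 0",
)

```text
time: 15.6
eef_pos: [541.6, 161.0, 30.6]
orientation: [-0.001, 0.734, 0.679, -0.002]
force: [-0.3, 0.4, -0.7]
width: 54.6
finger_force: 42.3
```

Run:
```python
from h import *
from cell import ctrl
s=ctrl.sense(); go(s,(540.9,160.4,18.5)); print(s["force"])
```

```text
p [541.6 161.   30.6] yaw tool x 85.5 units [-0.03 -0.03  0.6 ]
[-0.3175928   0.35643983 -0.73055628]
```

step_arm(
  steps="0.4 -0.03 -0.03 0.2 0 0 0; 0.4 0 0 0.2 0 0 0; 0.4 0 0 0.15 0 0 0; 0.4 0 0 0.05 0 0 0; 0.4 0 0 0 0 0 0",
)

```text
time: 16.23
eef_pos: [542.6, 160.7, 20.3]
orientation: [-0.0, 0.734, 0.679, -0.0]
force: [-0.5, -0.2, -1.0]
width: 54.4
finger_force: 42.3
```

step_arm(
  steps="0.4 0 -0.07 0 0 0 0; 0.4 0 0 0.1 0 0 0; 0.4 0 0 0 0 0 0",
)

```text
time: 16.6
eef_pos: [541.2, 160.8, 18.2]
orientation: [-0.0, 0.734, 0.679, -0.0]
force: [0.2, 0.5, 0.0]
width: 54.5
finger_force: 42.4
```

step_arm(
  steps="0.4 0 0 0.03 0 0 0; 0.75 0 0 0 0 0 0; 0.75 0 0 0 0 0 0; 0.85 0 0 0 0 0 0; 0.85 0 0 -0.5 0 0 0; 0.85 0 0 -1 0 0 0; 0.85 0 0 -1 0 0 0; 0.85 0 0 -1 0 0 0; 0.85 0 0 -1 0 0 0; 0.85 0 0 -1 0 0 0; 0.85 0 0 0 0 0 0",
)

```text
time: 17.98
eef_pos: [543.2, 161.1, 130.7]
orientation: [0.001, 0.734, 0.679, 0.002]
force: [0.2, -0.2, -0.1]
width: 72.2
finger_force: 0.0
```

Run:
```python
from h import *
from cell import ctrl,read_camera
s=ctrl.sense(); c=wcam(s,read_camera("wrist")); print(s["width"])
cv2.imwrite("pics/w5.png",c["frame"]); pickle.dump(c,open("w5.pkl","wb"))
f=c["frame"]; v,u=np.mgrid[180:330,200:370]; v=v.ravel();u=u.ravel()
D=c["depth"][v,u]; X=(np.linalg.solve(c["mtx"],np.c_[u,v,np.ones_like(u)].T)*D-c["t"][:,None]).T@c["R"]
k=(np.hypot(X[:,0]-541,X[:,1]-160)<20)
A=np.c_[X[k,:2]-[541,160],np.ones(k.sum())]; print("face top plane",np.linalg.lstsq(A,X[k,2],rcond=None)[0],X[k,2].std())
k2=(np.hypot(X[:,0]-541,X[:,1]-160)>36)&(np.hypot(X[:,0]-541,X[:,1]-160)<45)&(abs(X[:,2]-15)<6); print("board z",np.median(X[k2,2]))
```

```text
72.21997794647861
face top plane [1.81393273e-03 2.09560364e-03 2.75400547e+01] 0.6649231493508946
board z 15.516784753965393
```

View pics/w5.png

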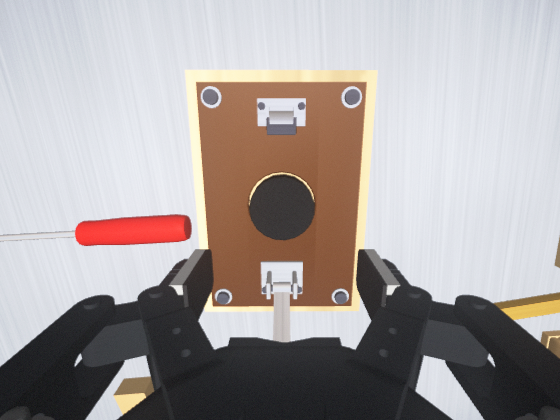

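The face is seated flat in the nest at (282,206): its top is at 27.5 mm with the board at 15.5 mm, so 12 mm proud. Now shut the fingers and go behind the clip.

step_arm(
  steps="0 0 -0.1 -1 0 0 0; 0 0 0 -1 0 0 0; 0 0 0 -1 0 0 0; 0 0 0 -1 0 0 0; 0 0 0 -1 0 0 0; 0 0 0 -1 0 0 0; 0 -0.93 0 0 0 0 0; 0 -0.93 0 0 0 0 0; 0 -0.93 0 0 0 0 0; 0 -0.93 0 0 0 0 0; 0 -0.93 0 0 0 0 0; 0 -0.93 0 0 0 0 0; 0 -0.93 0 0 0 0 0; 0 -0.93 0 0 0 0 0; 0 -0.93 0 0 0 0 0; 0 -0.93 0 0 0 0 0; 0 0 0 0 0 0 0",
)

```text
time: 20.15
eef_pos: [524.6, -25.8, 247.7]
orientation: [-0.0, 0.735, 0.678, 0.0]
force: [-0.1, 0.7, 0.2]
width: 0.2
finger_force: 0.0
```

```bash
cat >> h.py <<'E'
def js(s,nest=(541.,160.)):
    R,p=pose(s); e=np.array([.0787,.9969]); n=np.array([.9969,-.0787]); d=p[:2]-np.array(nest)
    print("t",s["time"],"s(hinge)",(d@e+72).round(1),"lat",(d@n).round(1),"z",p[2].round(1),"F",s["force"].round(1),"w",s["width"].round(1))
E
python3 - <<'E'
from h import *
from cell import ctrl
s=ctrl.sense(); js(s); go(s,(541,160,150),np.radians(85.45))
E
```

```text
Traceback (most recent call last):
  File "h.py", line 27, in js
    print("t",s["time"],"s(hinge)",(d@e+72).round(1),"lat",(d@n).round(1),"z",p[2].round(1),"F",s["force"].round(1),"w",s["width"].round(1))
                                                                                                                        ^^^^^^^^^^^^^^^^
AttributeError: 'float' object has no attribute 'round'
```

step_arm(
  steps="0 0 0.08 0.97 0 0 0; 0 0 0 0.97 0 0 0; 0 0 0 0.97 0 0 0; 0 0 0 0.97 0 0 0; 0 0 0 0.97 0 0 0; 0 0.6 0 0 0 0 0; 0 0.6 0 0 0 0 0; 0 0.6 0 0 0 0 0; 0 0.6 0 0 0 0 0; 0 0.6 0 -0.1 0 0 0; 0 0.6 0 -0.1 0 0 0; 0 0.6 0 -0.15 0 0 0; 0 0.6 0 -0.15 0 0 0; 0 0 0 0 0 0 0",
)

```text
time: 21.9
eef_pos: [533.9, 72.2, 161.0]
orientation: [-0.0, 0.734, 0.679, 0.0]
force: [0.3, -0.0, 0.3]
width: -0.1
finger_force: 0.0
```

```bash
sed -i 's/s\["width"\].round(1)/round(s["width"],1)/; s/"t",s\["time"\]/"t",round(s["time"],2)/' h.py
python3 - <<'E'
from h import *
from cell import ctrl,read_camera
s=ctrl.sense(); js(s); c=read_camera("scene"); f=c["frame"][160:270,240:400]; cv2.imwrite("pics/s2.png",cv2.resize(f,None,fx=4,fy=4,interpolation=cv2.INTER_CUBIC))
E
```

```text
t 21.9 s(hinge) -16.1 lat -0.2 z 161.0 F [ 0.3 -0.   0.3] w -0.1
```

View pics/s2.png

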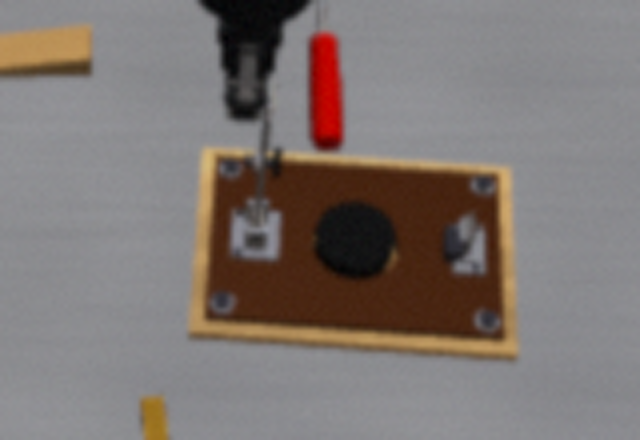

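The crop shows the clip upright (strap at (263,170)) with the shut fingers behind it at (245,100), and the face black in the nest at (355,238). Continue along the arc.

step_arm(
  steps="0 0.62 0 0 0 0 0; 0 0.62 0 0 0 0 0; 0 0.93 0 0.2 0 0 0; 0 0.89 0 0.36 0 0 0; 0 0.82 0 0.48 0 0 0; 0 0.74 0 0.6 0 0 0; 0 0.65 0 0.7 0 0 0; 0 0.53 0 0.79 0 0 0; 0 0.28 0 0.57 0 0 0; 0 0.23 0 0.6 0 0 0; 0 0.17 0 0.61 0 0 0; 0 0.06 0 0.31 0 0 0; 0 0 0 0 0 0 0",
)

```text
time: 23.58
eef_pos: [543.6, 201.2, 55.6]
orientation: [-0.0, 0.734, 0.679, -0.001]
force: [-0.7, 0.0, 0.4]
width: -0.0
finger_force: 0.0
```

Run:
```python
from h import *
from cell import ctrl
js(ctrl.sense())
```

```text
t 23.57 s(hinge) 113.3 lat -0.6 z 55.6 F [-0.7  0.   0.4] w -0.0
```

step_arm(
  steps="0 0.12 0.03 0.2 0 0 0; 0 0.12 0 0.2 0 0 0; 0 0 0 0.2 0 0 0; 0 0 0 0.15 0 0 0; 0 0 0 0 0 0 0",
)

```text
time: 24.2
eef_pos: [545.2, 206.4, 41.4]
orientation: [0.0, 0.734, 0.679, 0.0]
force: [0.3, 0.7, 0.1]
width: -0.3
finger_force: 0.0
```

step_arm(
  steps="0 0 0 0.1 0 0 0; 0 0 0 0.1 0 0 0; 0 0 0 0 0 0 0",
)

```text
time: 24.58
eef_pos: [545.0, 206.2, 37.3]
orientation: [-0.0, 0.734, 0.679, -0.0]
force: [-0.6, 0.4, 2.0]
width: 0.2
finger_force: 1.2
```

step_arm(
  steps="0 0 0 0.1 0 0 0; 0 0 0 0 0 0 0",
)

```text
time: 24.82
eef_pos: [545.1, 206.2, 35.8]
orientation: [-0.0, 0.734, 0.679, -0.0]
force: [-3.0, -0.3, 6.1]
width: -0.1
finger_force: 2.8
```

Run:
```python
from h import *
from cell import ctrl,read_camera
s=ctrl.sense(); js(s); c=read_camera("scene"); cv2.imwrite("pics/s3.png",c["frame"])
e=np.array([.0787,.9969]); P=c["mtx"]@np.c_[c["R"],c["t"]]
# strap heights along centre line, over s
D=c["depth"]; v,u=np.mgrid[195:250,280:380]; v=v.ravel();u=u.ravel()
X=(np.linalg.solve(c["mtx"],np.c_[u,v,np.ones_like(u)].T)*D[v,u]-c["t"][:,None]).T@c["R"]
d=X[:,:2]-[541,160]; S=d@e+72; L=d@np.array([.9969,-.0787])
for a in range(-10,160,10):
    k=(abs(S-a)<5)&(abs(L)<7); print(a,np.sort(X[k,2]).round(0)[-8:])
```

```text
t 24.82 s(hinge) 118.4 lat 0.4 z 35.8 F [-3.  -0.3  6.1] w -0.1
-10 [18. 18. 18. 18. 21. 22. 34. 37.]
0 [39. 40. 41. 41. 41. 41. 42. 44.]
10 [38. 38. 38. 38. 38. 38. 39. 41.]
20 [36. 37. 37. 38. 38. 39. 39. 39.]
30 [37. 38. 38. 38. 38. 38. 38. 39.]
40 [37. 37. 38. 38. 38. 38. 40. 41.]
50 [37. 38. 38. 38. 38. 39. 40. 41.]
60 [36. 37. 37. 37. 37. 38. 38. 39.]
70 [47. 47. 50. 50. 51. 52. 52. 53.]
80 [37. 38. 38. 39. 40. 41. 42. 53.]
90 [36. 37. 37. 37. 38. 38. 40. 40.]
100 [ 38.  39.  39.  40.  98. 104. 108. 110.]
110 [44. 44. 45. 45. 45. 56. 63. 64.]
120 [12. 13. 14. 14. 15. 15.]
130 [14. 15. 15. 15. 16. 16.]
140 [35. 35.]
150 [48. 48. 48. 49. 50. 51. 52. 53.]
```

step_arm(
  steps="0 0 0 0.1 0 0 0; 0 0 0 0.08 0 0 0; 0 0 0 0 0 0 0; 0 0 0 0 0 0 0",
)

```text
time: 25.38
eef_pos: [545.3, 206.3, 35.4]
orientation: [-0.0, 0.734, 0.679, -0.001]
force: [-9.0, -2.2, 22.9]
width: -0.3
finger_force: 11.1
```

step_arm(
  steps="0 0 0 -0.3 0 0 0; 0 0 0 -0.5 0 0 0; 0 0 0 -1 0 0 0; 0 0 0 -1 0 0 0; 0 0 0 -1 0 0 0; 0 0 0 -1 0 0 0; 0 0 0 -1 0 0 0; 0 0 0 -1 0 0 0; 0 -1 0 -1 0 0 0; 0 -1 0 -1 0 0 0; 0 -1 0 -0.5 0 0 0; 0 0 0 0 0 0 0",
)

```text
time: 26.88
eef_pos: [540.8, 144.9, 218.8]
orientation: [0.001, 0.735, 0.678, 0.001]
force: [-0.3, 0.6, 0.1]
width: 0.1
finger_force: 0.0
```

Run:
```python
from h import *
from cell import ctrl,read_camera
s=ctrl.sense(); js(s); c=wcam(s,read_camera("wrist")); sc=read_camera("scene"); e=np.array([.0787,.9969])
for n,c_ in(("wrist",c),("scene",sc)):
    D=c_["depth"]; v,u=np.nonzero(D>0)
    X=(np.linalg.solve(c_["mtx"],np.c_[u,v,np.ones_like(u)].T)*D[v,u]-c_["t"][:,None]).T@c_["R"]
    d=X[:,:2]-[541,160]; S=d@e+72; L=d@np.array([.9969,-.0787])
    for a,b in((15,60),(86,101),(106,136)):
        k=(S>a)&(S<b)&(abs(L)<5)&(X[:,2]>28)&(X[:,2]<60); print(n,a,b,k.sum(),np.median(X[k,2]) if k.any() else None)
    k=(S>10)&(S<136)&((S<58)|(S>86))&(abs(L)<5)&(X[:,2]>28)&(X[:,2]<60); print("fit",np.polyfit(S[k],X[k,2],1))
uv=c["mtx"]@(c["R"]@np.array([541,160,30])+c["t"]); uv=(uv/uv[2])[:2].astype(int); print(uv)
a=c["frame"][max(0,uv[1]-130):uv[1]+120,max(0,uv[0]-150):uv[0]+150]
b=sc["frame"][185:265,275:385]
cv2.imwrite("pics/w6.png",np.hstack([cv2.resize(a,(400,400*a.shape[0]//a.shape[1])),cv2.resize(b,(400,400*a.shape[0]//a.shape[1]))]))
```

```text
t 26.88 s(hinge) 57.0 lat 1.0 z 218.8 F [-0.3  0.6  0.1] w 0.1
wrist 15 60 341 38.834021009698134
wrist 86 101 126 39.237368606689415
wrist 106 136 259 39.7539800343027
fit [1.08692423e-02 3.83940135e+01]
scene 15 60 47 38.341722903413434
scene 86 101 17 38.13476047399194
scene 106 136 32 38.71460138199076
fit [5.02927997e-03 3.77515950e+01]
[283 174]
```

View pics/w6.png

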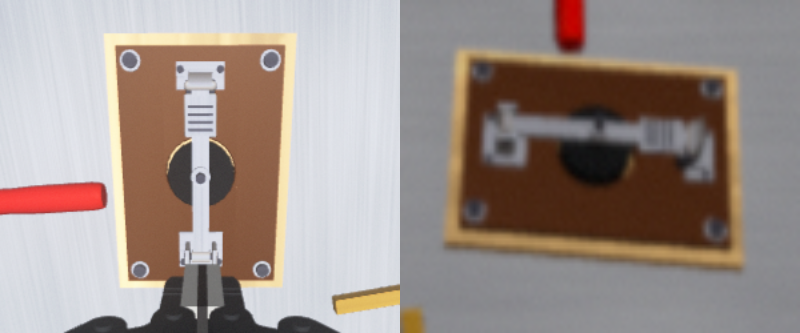

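The picture shows the clip lying level over the seated face, with its nose under the catch (left panel (200,85), right panel (695,135)). The fitted slope is 0.005–0.011 rad, and an uncaught clip would have sprung to about 0.04. It is caught and the robot is clear.

```bash
python3 -c "
from cell import ctrl
print(ctrl.sign_off())"
```

```text
the job is handed in; nothing more can be done
None
```

The larger black face is seated flat in the nest, the clip is closed on it and held by the catch (measured at 0.005–0.011 rad after I let go), and I handed the job in at about 27 s with the robot clear.

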